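Aim the bean chute at the milk jug and open the gate

TASK

Get the bean dispenser ready to fill the steel milk jug: with a closed fingertip gently push its swivelling chute round until the spout at its end hangs over the middle of the jug's mouth, and only then push the gate arm on the dispenser's lid right across, from the short post's side to its open stop at the tall post. Keep the gate shut until the chute is over the jug, and leave the chute there. Grasp nothing, do not lift or shift the jug, the cup and tumbler beside it or anything else on the shelf, and draw back clear at the end.

Things in the scene. Friction and masses are not known exactly. Their poses are not given: they have to be found in the camera images.
- dispenser: Bean dispenser, fixed to the shelf: steel foot disc (150 mm across, 14 high), column, clear acrylic tank (110 mm across, from 186 to 270 high), black lid (116 mm across, its top at 280). Origin: centre of the foot on the shelf, on the vertical axis about which both the chute and the gate arm turn. Its -x axis is its front; on the lid stand two stop posts.
- open_post (a point): Top of the tall steel post on the lid (8 mm thick, 50 mm tall, 30 mm from the axis) that marks the gate arm's open stop. The short post (18 mm), mirrored across the dispenser's x axis, marks the shut stop.
- chute (a joint): Swivel angle of the chute in rad, -1.3 to 1.3 between end stops. At 0 the chute points along the dispenser's -x; it grows anticlockwise seen from above (towards the dispenser's -y). Stiff: it stays where it is left and needs about 1 to 2 N at its middle.
- chute_mouth (a point): Centre of the lower opening of the upright spout tube (40 mm outside, 34 inside) at the chute's end, 170 mm from the dispenser's axis, 125 mm above the shelf. The chute is an open-topped aluminium trough, 40 mm wide, from the 90 mm wide collar on the axis to 155 mm out; its upright flat sides stand 137 to 177 mm above the shelf.
- gate (a joint): Angle of the gate arm in rad: 0 shut (beside the short post), 1.75 fully open against its end stop (beside the tall post). It grows clockwise seen from above; at 0 the arm points 0.875 rad anticlockwise from the dispenser's +x axis and passes over +x as it opens. It starts at 0 to 0.25. Stiff: it stays where it is left and needs about 1 to 2 N at its end.
- gate_tip (a point): Outer end of the steel gate arm, at mid height: 85 mm from the dispenser's axis and 300 mm above the shelf. The arm is a flat bar 14 mm wide and 20 mm high (290 to 310 above the shelf), overhanging the lid by 27 mm; its hub is 26 mm across and reaches 312 mm.
- jug: Steel milk jug, loose, 95 mm high, about 86 mm across, with a wire handle at its own -x reaching 66 mm from the centre. Stands under the sweep of the chute in one of three places, side by side with the cup and the tumbler. Origin: centre of its underside.
- jug_mouth (a point): Centre of the jug's round mouth, 80 mm across at the rim, 95 mm above the jug's underside.
- cup: White ceramic cup, loose, 70 mm high, 76 mm across, no handle; stands under the chute's sweep. Origin: centre of its underside. Leave alone.
- tumbler: Clear glass tumbler, loose, 90 mm high, 68 mm across; stands under the chute's sweep. Origin: centre of its underside. Leave alone.
- cup_stack: Two nested white cups, loose, 92 mm high, 80 mm across, well to the right of the dispenser. Origin: centre of the underside. Leave alone.
- scoop: Pale yellow plastic scoop, loose, bowl 52 mm across and 30 high, flat handle to 119 mm from the bowl's centre along its own -x. Origin: under the bowl's centre. Leave alone.
- canister: White ceramic canister with wooden cap, loose, 84 mm across, 130 high, to the left. Origin: centre of its underside. Leave alone.
- tamper: Steel coffee tamper standing on its 58 mm foot, 85 mm high, to the left. Origin: centre of its underside. Leave alone.
There are look-alikes about, which are no part of the job. What is shaped like the jug but blue is not meant.

How it is judged:
By the outcome, as a careful person would: the job done as asked, in the order asked, and still so for the second after the job is handed in, with the robot touching nothing.
It also fails if it takes over 56 s, if anything falls off the work surface, if the arm or the gripper's body presses on something with over 40 N, if the wrist force passes 120 N, or if a joint passes its speed limit or range.

ROBOT

A 7-joint arm with a two-finger parallel gripper is mounted at the origin on the work surface. World frame = base frame: x ahead of the robot, y to its left, z up, the work surface at z = 0. Lengths are in m, angles in rad, forces in N, time in s.
With the tool pointing down it reaches from about 0.4 to 0.875 m from the base axis. Payload 6.5 kg.
Tool frame: the origin (TCP) lies midway between the tips of the shut fingers; the grasp point (between the pads) lies 19 mm behind it; z points along the fingers, y is the line along which they close (so a half turn about z gives the same grasp; the last joint's range is limited). The gripper opens to 85 mm and grips with 20 to 120 N. Pads are 22 mm wide; open, the fingers measure 114 mm over their backs; the gripper's body (76 mm by 85 mm) begins 54 mm behind the grasp point. The pads swing forward as they close: fully open they stand 13 mm farther back than shut.
Start: joints at [1.141, 0.536, -0.004, 1.538, 0.003, 1.067, -0.071], TCP at [0.231, -0.607, 0.231] pointing down, gripper open.
Joint ranges: [-2.7, 2.7], [-0.37, 2.16], [-1.27, 1.26], [0.24, 2.4], [-1.31, 4.45], [0.19, 1.91], [-2.76, 2.76]. Speed limits (rad/s): [2.39, 2.39, 3.14, 3.14, 3.14, 3.14, 3.14].

INTERFACE

Orientations are given as a unit quaternion [x, y, z, w].
In Python, from station import arm gives the robot as it stands. The module is installed in compiled form; this text tells all that it offers.
- The arm moves only by the tool send_rows, never from a script. Its argument "steps" is a list of rows, each a list of 2 entries, a list of its own where there are three numbers: the shift along the tool's x, y, z scaled (see below), then the turn, a rotation vector about the tool's x, y, z scaled (see below). In form: [[[dx, dy, dz], [ax, ay, az]], ...]. A call has 1 to 12 rows; each row is the pose to reach, as a shift and turn from the pose commanded when the call began, along the tool's axes at that moment; what a row does not reach only later rows make up. The controller multiplies each number of a shift by 0.12 m and each number of a turn by 30 degrees. A row lasts 1/8 s, in which the tool goes at most 62.5 mm and 10.7 degrees, less where a joint would pass 70% of its speed; a pose out of reach is approached as far as the arm can. A call with a number of a shift or a turn outside -1 to 1 is refused whole. A call with a gripper value outside its range is refused whole. "grip" is the opening, from 0 (shut) to 1 (fully open), set as the call begins (left out, the last holds). The fingers move at their own pace and stop on an object; "squeeze" is the grip in N (left out, the last holds). Time passes only in rows, so rows that repeat a pose let the fingers close. It gives the time, the measured TCP pose, the force, the opening and the grip force at its end, in the units of the state.
- arm.observe(): the state, without advancing time (a new reading comes with each control period).
- arm.capture(name): name is "scene" or "top" or "wrist"; returns a dict with "img" (420x560x3 uint8, red, green, blue), "range_z" (420x560 float32, m along the optical axis (not along the pixel's ray), 0 where there is no reading), "mtx" (3x3 intrinsics, pixels), "position" and "attitude" of the camera in the world; the wrist camera has in their place "tool_from_camera" (4x4, takes a point from camera to tool coordinates, whose origin is the TCP and whose axes are the flange's). Camera axes: x right, y down, z forward; pixel columns grow to the right and rows downward; lengths in m; the calibration is good to about 2 mm. A picture is of the moment at which its call begins: read the wrist's pose just before it.
- arm.job_done(): hands the job in; it is judged then, once.
The state is a dict: "clock": time; "joint_pos": joint angles; "joint_velocities": joint speeds; "joint_efforts": joint torques, N m; "eef_pos": TCP position; "ee_rot": TCP orientation; "force": force on the tool from outside, world axes, zero at the start; "ft_torque": the same for the moment, N m; "gripper_width": finger opening in m; "finger_force": force on a finger pad.
Only numpy, scipy, OpenCV 4.12 (cv2) and the standard library are available. Lean on these libraries where they do the work, as an engineer would, in place of code of your own. Each camera call takes 0.05 s, during which the arm holds its last target. There are 200 camera calls.

## Working session

There is one attempt and no reset: what is moved stays moved. The work goes in short steps, Python scripts to look and compute and a tool call to move; the robot and the scene stay as the last step left them, time stands still between calls to the robot, and variables do not carry over. Pictures are saved under pics/ and viewed, at most 10 in all, crops included, and the job is handed in when it is done.

Besides the shell and the picture viewer there is one more tool, called after "Request:" by a JSON object that holds its "fn" and its "kwargs", one argument or row to a line. send_rows: Moves the arm, as the interface text tells. Shifts and turns lie within -1 to 1; 1 stands for 0.12 m of shift or 30 degrees of turn. Its arguments: {"type":"object","properties":{"steps":{"type":"array","items":{"type":"array"}},"grip":{"type":"number"},"squeeze":{"type":"number"}},"required":["steps"]}

```bash
mkdir -p pics; python3 - <<'E'
from station import arm
import cv2,numpy as np
s=arm.observe()
for k,v in s.items(): print(k,np.round(v,3))
for n in("scene","top"):
    c=arm.capture(n); cv2.imwrite(f"pics/{n}0.png",c["img"][:,:,::-1]); np.savez(f"{n}0.npz",**c)
    print(n,c["mtx"],c["position"],c["attitude"],(c["range_z"]>0).mean())
E
```

```text
clock 0.0
joint_pos [ 1.141  0.537 -0.004  1.539  0.003  1.067 -0.071]
joint_velocities [ 0.001 -0.001  0.    -0.002  0.     0.    -0.001]
joint_efforts [ 0.0000e+00 -5.8341e+01  1.0490e+00 -2.5910e+01  1.2000e-02  1.0000e-02
 -0.0000e+00]
eef_pos [ 0.231 -0.607  0.23 ]
ee_rot [ 0.983  0.181 -0.    -0.001]
force [-0.341  0.127  0.419]
ft_torque [-0.009  0.003  0.036]
finger_force 0.0
gripper_width 0.085
scene [[445.81423335   0.         275.74937423]
 [  0.         445.81423335 210.20029651]
 [  0.           0.           1.        ]] [ 1.38356228 -0.37751318  1.14829157] [ 0.77717049  0.49678019 -0.20975284 -0.32437513] 0.9932780612244898
top [[462.77318191   0.         276.41792399]
 [  0.         462.77318191 208.81708526]
 [  0.           0.           1.        ]] [0.26424801 0.01206217 1.47555677] [-0.70117067  0.70843069 -0.05876691  0.05506446] 0.9961139455782313
```

View pics/scene0.png

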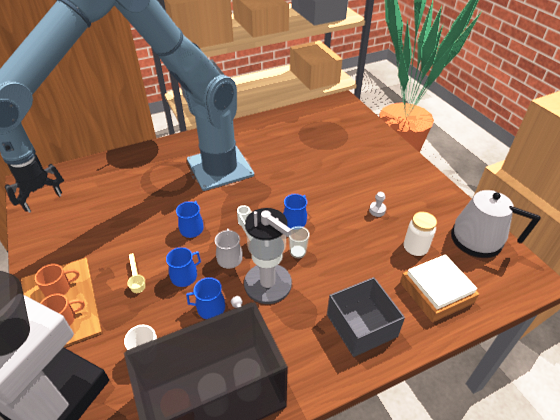

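View pics/top0.png

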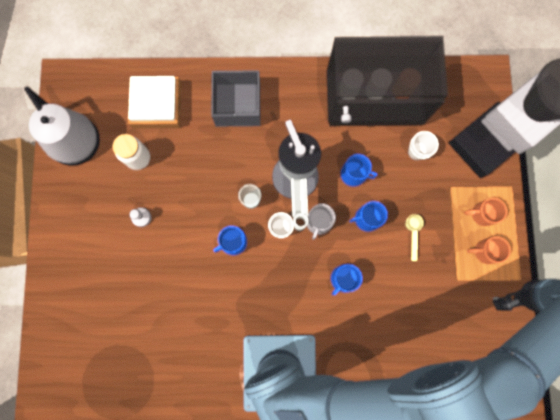

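The scene view shows the dispenser near (268,255). In the top view the lid is at (300,155), the spout at (300,222), the steel jug at (321,218), the cup at (281,225), the tumbler at (250,196) and the gate arm tip at (292,125). Next I'll measure these from the depth data.

```bash
cat > h.py <<'E'
import numpy as np,cv2
from scipy.spatial.transform import Rotation as R
from scipy.optimize import least_squares
def cloud(c):
    z=c["range_z"];v,u=np.indices(z.shape);m=c["mtx"]
    p=np.stack([(u-m[0,2])/m[0,0]*z,(v-m[1,2])/m[1,1]*z,z],-1)
    P=p@R.from_quat(c["attitude"]).as_matrix().T+c["position"]; P[z<=0]=np.nan; return P
def fitc(p,r=None):
    x0=[*p[:,:2].mean(0)]+([] if r else [.05])
    f=lambda a:np.hypot(p[:,0]-a[0],p[:,1]-a[1])-(r or a[2])
    return least_squares(f,x0,loss="soft_l1",f_scale=.002).x
E
python3 - <<'E'
from h import *
for n in("top","scene"):
    c=dict(np.load(n+"0.npz"));P=cloud(c);np.save(n+"P.npy",P)
    x,y,z=P[...,0],P[...,1],P[...,2]
    reg=(x>.3)&(x<.85)&(y>-.3)&(y<.2)
    for a,b in((.272,.283),(.284,.32),(.32,.345),(.165,.185)):
        q=P[reg&(z>a)&(z<b)]; print(n,a,b,len(q),q.mean(0).round(3),q.min(0).round(3),q.max(0).round(3))
c=dict(np.load("top0.npz"));P=np.load("topP.npy")
for u,v in((300,155),(321,218),(281,225),(250,196),(300,222),(292,125)): print(u,v,P[v,u].round(3))
img=c["img"][95:265,210:410,::-1]
cv2.imwrite("pics/c1.png",cv2.resize(img,None,fx=4,fy=3.5,interpolation=cv2.INTER_CUBIC))
E
```

```text
top 0.272 0.283 1110 [ 0.607 -0.058  0.279] [ 0.554 -0.114  0.272] [ 0.668 -0.001  0.283]
top 0.284 0.32 319 [ 0.634 -0.049  0.305] [ 0.561 -0.108  0.284] [ 0.691 -0.006  0.317]
top 0.32 0.345 10 [ 0.611 -0.088  0.328] [ 0.608 -0.091  0.324] [ 0.615 -0.086  0.331]
top 0.165 0.185 364 [ 0.654 -0.153  0.176] [ 0.423 -0.298  0.165] [ 0.847 -0.041  0.185]
scene 0.272 0.283 754 [ 0.617 -0.064  0.279] [ 0.554 -0.114  0.272] [0.67  0.001 0.283]
scene 0.284 0.32 344 [ 0.643 -0.049  0.305] [ 0.583 -0.098  0.284] [ 0.695 -0.005  0.32 ]
scene 0.32 0.345 12 [ 0.614 -0.086  0.327] [ 0.61  -0.089  0.321] [ 0.617 -0.083  0.332]
scene 0.165 0.185 238 [ 0.597 -0.113  0.175] [ 0.423 -0.215  0.165] [ 0.762 -0.03   0.185]
300 155 [ 0.599 -0.059  0.296]
321 218 [ 0.473 -0.14  -0.001]
281 225 [ 0.451 -0.011  0.001]
250 196 [0.545 0.088 0.01 ]
300 222 [ 0.461 -0.072 -0.002]
292 125 [ 0.677 -0.038  0.31 ]
```

View pics/c1.png

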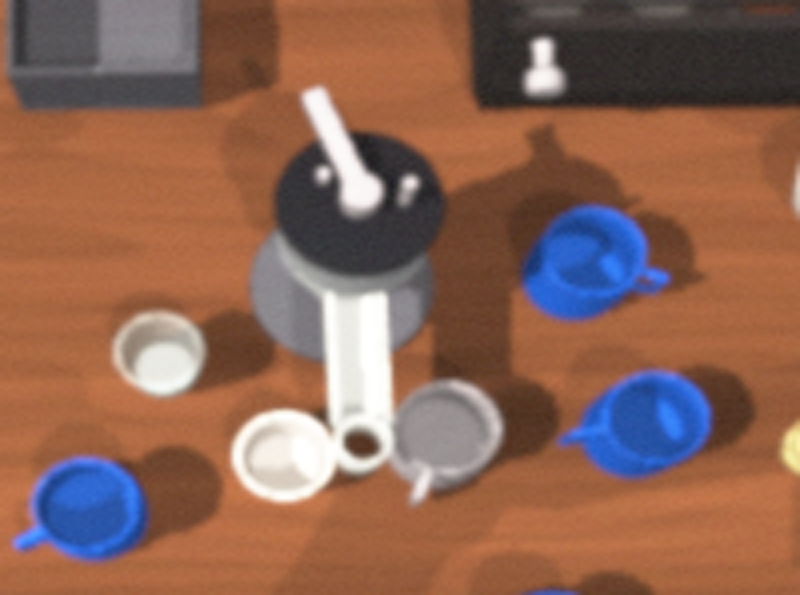

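```bash
python3 - <<'E'
from h import *
for n in("top","scene"):
    P=np.load(n+"P.npy");x,y,z=P[...,0],P[...,1],P[...,2]
    m=((np.hypot(x-.611,y+.0575)<.07)&(z>.272)&(z<.283)).astype(np.uint8)
    q=P[m>0]; h=cv2.convexHull(q[:,:2].astype(np.float32))[:,0]
    ax=fitc(h,.058);print(n,"lid",ax.round(4), cv2.minEnclosingCircle(h))
    def rim(cx,cy,R_,lo,hi,r,t):
        q=P[(np.hypot(x-cx,y-cy)<R_)&(z>lo)&(z<hi)]
        if len(q)>5: print(n,t,len(q),fitc(q,r).round(4),fitc(q).round(4),q[:,2].max().round(4))
    rim(.475,-.125,.06,.086,.1,.0415,"jug")
    rim(.455,-.018,.055,.063,.075,.036,"cup")
    rim(.535,.07,.055,.08,.095,.033,"tumbler")
    d=np.hypot(x-ax[0],y-ax[1])
    q=P[(d>.06)&(d<.155)&(z>.165)&(z<.182)&(x<ax[0])]
    if len(q): print(n,"trough",len(q),np.degrees(np.arctan2(*( (q[:,:2].mean(0)-ax)[::-1]))).round(2),q.min(0).round(3),q.max(0).round(3))
    q=P[(d>.145)&(d<.195)&(z>.125)&(z<.185)&(np.abs(y+.06)<.05)&(x<.5)]
    if len(q)>5: print(n,"spout",len(q),q.mean(0).round(4),fitc(q).round(4),q[:,2].max().round(3))
    q=P[(d>.03)&(d<.09)&(z>.303)&(z<.32)]
    q=q[q[:,0]>.63]; print(n,"gate",np.degrees(np.arctan2(*((q[:,:2].mean(0)-ax)[::-1]))).round(2),q.max(0).round(3))
    for lo,hi,t in((.322,.335,"tall"),(.290,.302,"short")):
        q=P[(d>.022)&(d<.038)&(z>lo)&(z<hi)]
        if len(q): print(n,t,len(q),q.mean(0).round(4),np.degrees(np.arctan2(*((q[:,:2].mean(0)-ax)[::-1]))).round(1))
E
```

```text
top lid [ 0.6114 -0.0582] ((0.6112328171730042, -0.05816745385527611), 0.058147791773080826)
top jug 107 [ 0.4621 -0.1297] [ 0.4637 -0.1316  0.0376] 0.0998
top cup 102 [ 0.4441 -0.0092] [ 0.4442 -0.0092  0.0354] 0.0745
top tumbler 109 [0.5337 0.0852] [0.5339 0.0854 0.0314] 0.0933
top trough 97 -178.18 [ 0.457 -0.083  0.165] [ 0.553 -0.041  0.181]
top spout 132 [ 0.4458 -0.063   0.161 ] [ 0.4418 -0.0626  0.0189] 0.181
top gate 21.77 [ 0.691 -0.023  0.316]
top tall 10 [ 0.6112 -0.0881  0.3281] -90.3
top short 13 [ 0.6262 -0.0484  0.297 ] 33.5
scene lid [ 0.6121 -0.0565] ((0.6109668016433716, -0.05795812979340553), 0.05942380428314209)
scene jug 130 [ 0.4659 -0.13  ] [ 0.4647 -0.1294  0.0378] 0.0993
scene tumbler 121 [0.5354 0.087 ] [0.5355 0.0874 0.0315] 0.0946
scene trough 40 -174.06 [ 0.457 -0.081  0.166] [ 0.497 -0.05   0.18 ]
scene spout 166 [ 0.4432 -0.0637  0.1637] [ 0.4429 -0.0617  0.0186] 0.182
scene gate 20.31 [ 0.692 -0.021  0.314]
scene tall 11 [ 0.6139 -0.086   0.3276] -86.5
scene short 25 [ 0.6284 -0.0644  0.2962] -25.8
```

Request:
{"fn": "send_rows", "kwargs": {
  "steps": [
    [[0.31,-0.33,0],[0,0,0]],
    [[0.62,-0.65,0],[0,0,0]],
    [[0.93,-0.98,0],[0,0,0]],
    [[0.93,-0.98,0],[0,0,0]]
  ],
  "grip": 0
}}

```text
clock: 0.6
eef_pos: [0.2962, -0.4535, 0.2311]
ee_rot: [0.983, 0.184, 0.0, -0.001]
force: [-0.1, -0.4, -0.7]
gripper_width: 0.0122
finger_force: 0.0
```

Request:
{"fn": "send_rows", "kwargs": {
  "steps": [
    [[0.31,-0.33,0],[0,0,0]],
    [[0.62,-0.65,0],[0,0,0]],
    [[0.93,-0.98,0],[0,0,0]],
    [[0.93,-0.98,0],[0,0,0]]
  ]
}}

```text
clock: 1.1
eef_pos: [0.3578, -0.3051, 0.2312]
ee_rot: [0.983, 0.184, 0.0, -0.001]
force: [0.4, -1.1, 0.1]
gripper_width: 0.0001
finger_force: 0.0
```

Request:
{"fn": "send_rows", "kwargs": {
  "steps": [
    [[0.31,-0.33,0],[0,0,0]],
    [[0.62,-0.65,0],[0,0,0]],
    [[0.93,-0.98,0],[0,0,0]],
    [[0.93,-0.98,0],[0,0,0]]
  ]
}}

```text
clock: 1.6
eef_pos: [0.4202, -0.1563, 0.2314]
ee_rot: [0.983, 0.184, 0.001, -0.0]
force: [-0.3, -1.4, -0.3]
gripper_width: -0.0002
finger_force: 0.0
```

Request:
{"fn": "send_rows", "kwargs": {
  "steps": [
    [[0.31,-0.33,0],[0,0,0]],
    [[0.62,-0.65,0],[0,0,0]],
    [[0.93,-0.98,0],[0,0,0]],
    [[0.93,-0.98,0],[0,0,0]],
    [[0.93,-0.98,0],[0,0,0]]
  ]
}}

```text
clock: 2.22
eef_pos: [0.481, -0.0114, 0.2309]
ee_rot: [0.984, 0.18, -0.001, 0.0]
force: [-0.7, -0.0, 0.3]
gripper_width: -0.0003
finger_force: 0.0
```

```bash
cat >> h.py <<'E'
def rel(s,targets):
    "world targets -> tool-axis shift units"
    M=R.from_quat(s["ee_rot"]).as_matrix()
    return [((np.array(t)-s["eef_pos"])@M/.12).round(3).tolist() for t in targets]
A=np.array([.6115,-.058])
E
python3 - <<'E'
from h import *
from station import arm
s=arm.observe();print(s["eef_pos"],s["force"])
p=s["eef_pos"]
print("down",rel(s,[[*p[:2],.155]]))
# push arc: centreline angle phi, radius .13, offset from line (20+14)mm
for f in np.radians([3,8,12,16,20,23,26]):
    d=np.array([-np.cos(f),-np.sin(f)]);n=np.array([-np.sin(f),np.cos(f)])
    w=A+.13*d+.034*n; print(np.degrees(f).round(),w.round(4),rel(s,[[*w,.155]]))
c=arm.capture("wrist");cv2.imwrite("pics/w1.png",c["img"][:,:,::-1])
E
```

```text
[ 0.48101788 -0.01140039  0.23091385] [-0.74932072 -0.01410033  0.2534428 ]
down [[0.001, -0.0, 0.633]]
3.0 [ 0.4799 -0.0309] [[-0.065, 0.148, 0.633]]
8.0 [ 0.478  -0.0424] [[-0.114, 0.233, 0.633]]
12.0 [ 0.4773 -0.0518] [[-0.147, 0.303, 0.633]]
16.0 [ 0.4772 -0.0611] [[-0.176, 0.376, 0.633]]
20.0 [ 0.4777 -0.0705] [[-0.199, 0.451, 0.633]]
23.0 [ 0.4785 -0.0775] [[-0.213, 0.508, 0.633]]
26.0 [ 0.4798 -0.0844] [[-0.224, 0.565, 0.633]]
```

View pics/w1.png

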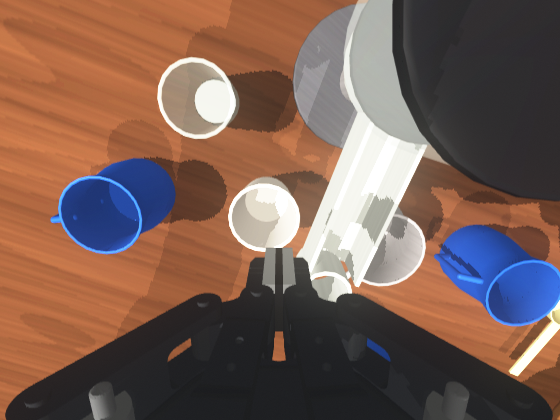

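The wrist view shows the closed tips at (280,250) over the gap between the cup at (265,215) and the trough (left edge near (315,240)). The jug is at (390,250), on the far side of the trough. I'll descend, then push.

Request:
{"fn": "send_rows", "kwargs": {
  "steps": [
    [[0,-0.05,0.2],[0,0,0]],
    [[0,-0.05,0.45],[0,0,0]],
    [[0,-0.05,0.63],[0,0,0]],
    [[0,-0.05,0.63],[0,0,0]]
  ]
}}

```text
clock: 2.78
eef_pos: [0.4775, -0.0055, 0.1545]
ee_rot: [0.984, 0.179, -0.002, 0.0]
force: [0.6, 0.4, 0.2]
gripper_width: -0.0
finger_force: 0.0
```

Request:
{"fn": "send_rows", "kwargs": {
  "steps": [
    [[-0.03,0.12,0],[0,0,0]],
    [[-0.06,0.19,0],[0,0,0]],
    [[-0.09,0.24,0],[0,0,0]],
    [[-0.11,0.28,0],[0,0,0]],
    [[-0.13,0.32,0],[0,0,0]],
    [[-0.15,0.36,0],[0,0,0]],
    [[-0.165,0.39,0],[0,0,0]],
    [[-0.175,0.425,0],[0,0,0]],
    [[-0.185,0.46,0],[0,0,0]],
    [[-0.185,0.46,0],[0,0,0]]
  ]
}}

```text
clock: 4.03
eef_pos: [0.4777, -0.0635, 0.1556]
ee_rot: [0.984, 0.181, -0.0, 0.0]
force: [0.2, -0.4, 0.8]
gripper_width: 0.0001
finger_force: 0.0
```

```bash
cat > look.py <<'E'
from h import *
from station import arm
import sys
s=arm.observe();print(s["clock"],s["eef_pos"].round(4) if hasattr(s["eef_pos"],"round") else s["eef_pos"],np.round(s["force"],1))
for n in("top","scene"):
    c=arm.capture(n);P=cloud(c);x,y,z=P[...,0],P[...,1],P[...,2];d=np.hypot(x-A[0],y-A[1])
    q=P[(d>.15)&(d<.195)&(z>.15)&(z<.182)&(x<.55)&(y<-.05)&(np.abs(y+.1)<.08)]
    f=fitc(q,.0187) if len(q)>5 else np.zeros(2)
    print(n,"spout",len(q),f.round(4),np.degrees(np.arctan2(-(f[1]-A[1]),-(f[0]-A[0]))).round(2))
    q=P[(np.hypot(x-.464,y+.13)<.06)&(z>.086)&(z<.1)]
    if len(q)>9: print(" jug",len(q),fitc(q,.0405).round(4))
    cv2.imwrite(f"pics/{n}{sys.argv[1]}.png",c["img"][:,:,::-1])
t=cv2.imread(f"pics/top{sys.argv[1]}.png")[95:265,210:410]
sc=cv2.imread(f"pics/scene{sys.argv[1]}.png")[180:330,170:350]
cv2.imwrite(f"pics/m{sys.argv[1]}.png",np.hstack([cv2.resize(t,(400,400),interpolation=2),cv2.resize(sc,(400,400),interpolation=2)]))
E
python3 look.py 1
```

```text
4.025 [ 0.4777 -0.0635  0.1556] [ 0.2 -0.4  0.8]
top spout 0 [0. 0.] -5.42
scene spout 132 [ 0.4504 -0.1064] 16.73
 jug 105 [ 0.4644 -0.1267]
```

View pics/m1.png

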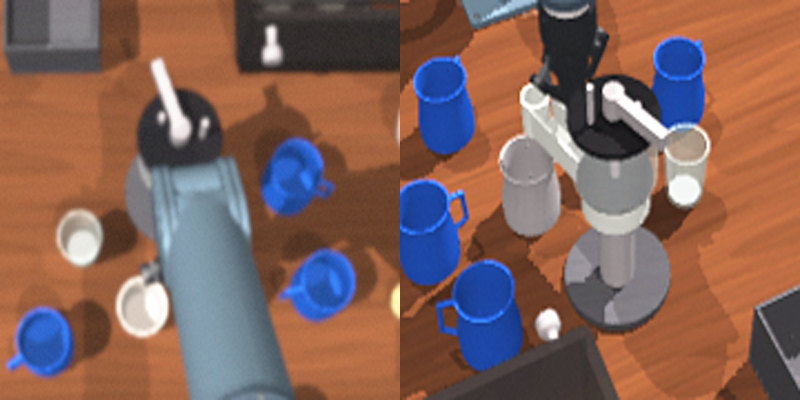

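The left panel shows the arm hiding the chute. The right panel shows the spout at about (535,98), coming towards the jug mouth at (528,145), with the gate still shut. The chute is at about 17° and the target is about 26°.

Request:
{"fn": "send_rows", "kwargs": {
  "steps": [
    [[-0.01,0.04,0],[0,0,0]],
    [[-0.02,0.075,0],[0,0,0]],
    [[-0.03,0.11,0],[0,0,0]],
    [[-0.045,0.15,0],[0,0,0]],
    [[-0.045,0.15,0],[0,0,0]],
    [[-0.045,0.15,0],[0,0,0]]
  ]
}}

```text
clock: 4.88
eef_pos: [0.4791, -0.0819, 0.1557]
ee_rot: [0.984, 0.181, -0.0, 0.0]
force: [-0.2, 0.2, 0.4]
gripper_width: -0.0002
finger_force: 0.0
```

Request:
{"fn": "send_rows", "kwargs": {
  "steps": [
    [[0,-0.2,0],[0,0,0]],
    [[0,-0.4,0],[0,0,0]],
    [[0,-0.45,-0.4],[0,0,0]],
    [[0,-0.45,-0.8],[0,0,0]],
    [[0,-0.45,-0.8],[0,0,0]],
    [[0,-0.45,-0.8],[0,0,0]]
  ]
}}

```text
clock: 5.62
eef_pos: [0.4596, -0.0313, 0.2513]
ee_rot: [0.984, 0.181, -0.0, 0.0]
force: [-0.7, -0.1, -0.3]
gripper_width: 0.0004
finger_force: 0.0
```

```bash
cat > wl.py <<'E'
from h import *
from station import arm
import sys
s=arm.observe();c=arm.capture("wrist");T=c["tool_from_camera"]
W=np.eye(4);W[:3,:3]=R.from_quat(s["ee_rot"]).as_matrix();W[:3,3]=s["eef_pos"];W=W@T
c["position"]=W[:3,3];c["attitude"]=R.from_matrix(W[:3,:3]).as_quat()
P=cloud(c);np.savez("w.npz",P=P,img=c["img"]);x,y,z=P[...,0],P[...,1],P[...,2]
print(W[:3,3])
d=np.hypot(x-A[0],y-A[1])
q=P[(d>.15)&(d<.195)&(z>.165)&(z<.185)&(y<-.08)&(x<.53)]
if len(q)>5: f=fitc(q);print("spout",len(q),f.round(4),np.degrees(np.arctan2(-(f[1]-A[1]),-(f[0]-A[0]))).round(2))
q=P[(d>.07)&(d<.145)&(z>.168)&(z<.182)&(y<-.03)&(x<.56)]
if len(q)>5: print("trough",len(q),[np.degrees(np.arctan2(*-(v-A)[::-1])).round(2) for v in(q[:,:2].mean(0),(q[:,:2].min(0)+q[:,:2].max(0))/2)])
q=P[(np.hypot(x-.464,y+.13)<.06)&(z>.086)&(z<.1)]
if len(q)>9: print("jug",len(q),fitc(q,.0405).round(4),fitc(q).round(4))
cv2.imwrite(f"pics/w{sys.argv[1]}.png",c["img"][:,:,::-1])
E
python3 wl.py 2; python3 look.py 2
```

```text
[ 0.53102748 -0.00471352  0.39523646]
spout 1480 [ 0.4587 -0.1299  0.0185] 25.21
trough 1941 [np.float64(26.6), np.float64(25.38)]
jug 464 [ 0.4668 -0.1339] [ 0.4644 -0.1315  0.0376]
5.675 [ 0.4592 -0.0313  0.2507] [ 1.  -0.1 -0.1]
top spout 38 [ 0.4584 -0.1295] 25.03
 jug 44 [ 0.4635 -0.1282]
scene spout 157 [ 0.4588 -0.1282] 24.69
 jug 69 [ 0.4631 -0.1255]
```

View pics/w2.png

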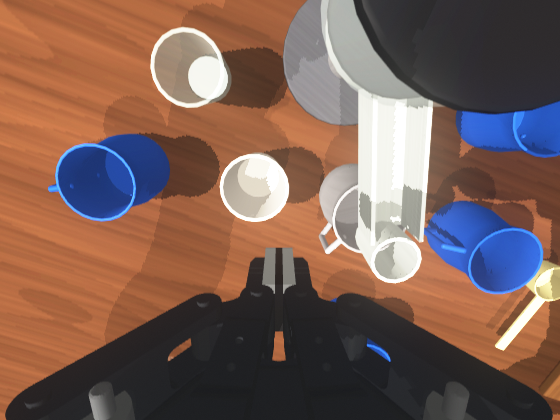

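The wrist view shows the spout at (395,258) nearly over the steel jug, whose rim shows at (350,218). The chute is at about 25.1° and the jug at about 26.2°. I'll nudge it about 2.5 mm.

Request:
{"fn": "send_rows", "kwargs": {
  "steps": [
    [[0,0,0.4],[0,0,0]],
    [[0,0,0.8],[0,0,0]],
    [[0,0.2,0.8],[0,0,0]],
    [[0,0.38,0.8],[0,0,0]],
    [[0,0.44,0.8],[0,0,0]],
    [[-0.005,0.46,0.8],[0,0,0]],
    [[-0.006,0.472,0.8],[0,0,0]],
    [[-0.006,0.472,0.8],[0,0,0]],
    [[-0.006,0.472,0.8],[0,0,0]]
  ]
}}

```text
clock: 6.9
eef_pos: [0.4791, -0.0838, 0.1556]
ee_rot: [0.983, 0.181, -0.0, -0.0]
force: [-0.6, 0.4, -1.1]
gripper_width: -0.0003
finger_force: 0.6
```

Request:
{"fn": "send_rows", "kwargs": {
  "steps": [
    [[0,-0.2,0],[0,0,0]],
    [[0,-0.4,0],[0,0,0]],
    [[0,-0.6,-0.3],[0,0,0]],
    [[0,-0.7,-0.7],[0,0,0]],
    [[0,-0.8,-0.98],[0,0,0]],
    [[0,-0.8,-0.98],[0,0,0]],
    [[0,-0.8,-0.98],[0,0,0]]
  ]
}}

```text
clock: 7.78
eef_pos: [0.445, 0.005, 0.2729]
ee_rot: [0.984, 0.181, -0.0, 0.0]
force: [-0.6, -0.4, -0.1]
gripper_width: 0.0001
finger_force: 0.0
```

```bash
python3 wl.py 3; python3 look.py 3; python3 - <<'E'
from h import *
from station import arm
s=arm.observe()
print("via",rel(s,[[.52,.07,.40],[.66,.09,.40],[.70,.03,.40]]))
E
```

```text
[0.51646847 0.03167895 0.41682696]
spout 1362 [ 0.4591 -0.1309  0.0186] 25.57
trough 1967 [np.float64(26.63), np.float64(25.86)]
jug 439 [ 0.4661 -0.1345] [ 0.4641 -0.1313  0.0376]
7.825 [0.4447 0.0049 0.2724] [ 0.2 -0.3  0.4]
top spout 93 [ 0.4581 -0.1311] 25.47
 jug 82 [ 0.4659 -0.1304]
scene spout 144 [ 0.4594 -0.1292] 25.08
 jug 71 [ 0.4629 -0.1254]
via [[0.777, -0.285, -1.066], [1.927, -0.026, -1.069], [2.061, 0.56, -1.069]]
```

The chute now reads about 25.6°, with the spout about 5 mm from the jug's centre. That offset is almost all radial, so swivelling can't remove it. Next is the gate.

Request:
{"fn": "send_rows", "kwargs": {
  "steps": [
    [[0,0,-0.45],[0,0,0]],
    [[0.3,0.05,-0.8],[0,0,0]],
    [[0.65,0.1,-0.95],[0,0,0]],
    [[0.9,0.1,-0.97],[0,0,0]],
    [[0.9,0.1,-0.97],[0,0,0]]
  ]
}}

```text
clock: 8.55
eef_pos: [0.5515, 0.0333, 0.3882]
ee_rot: [0.983, 0.181, -0.001, -0.001]
force: [-0.7, 0.5, 0.1]
gripper_width: 0.0001
finger_force: 0.0
```

Request:
{"fn": "send_rows", "kwargs": {
  "steps": [
    [[0.4,0.1,0],[0,0,0]],
    [[0.8,0.2,0],[0,0,0]],
    [[0.9,0.4,0],[0,0,0]],
    [[0.9,0.4,0],[0,0,0]],
    [[0.9,0.4,0],[0,0,0]]
  ]
}}

```text
clock: 9.18
eef_pos: [0.6675, 0.0264, 0.3892]
ee_rot: [0.983, 0.181, -0.001, -0.0]
force: [0.1, 0.6, -0.1]
gripper_width: -0.0
finger_force: 0.0
```

```bash
python3 - <<'E'
from h import *
from station import arm
s=arm.observe();print(s["eef_pos"],s["joint_pos"])
def pt(deg,off,r=.075):
    a=np.radians(deg);u=np.array([np.cos(a),np.sin(a)]);n=np.array([-u[1],u[0]]);return A+r*u+off*n
print("start",rel(s,[[*pt(21,.037),.40],[*pt(21,.037),.294]]))
w=pt(21,.037);M=R.from_quat(s["ee_rot"]).as_matrix();
for g in (21,15,5,-5,-15,-25,-35,-45,-55,-62,-67,-70):
    print(g,(np.array([*(pt(g,.0215)-w),0])@M/.12).round(3))
E
python3 wl.py 4
```

```text
[0.66751225 0.02635827 0.38920108] [ 0.12199301  0.49290002 -0.36427881  1.25347263  0.17068833  1.42654762
 -1.43391668]
start [[-0.062, 0.181, -0.09], [-0.061, 0.181, 0.793]]
21 [ 0.     0.129 -0.   ]
15 [ 0.016  0.195 -0.   ]
5 [ 0.026  0.308 -0.   ]
-5 [ 0.016  0.421 -0.   ]
-15 [-0.013  0.531 -0.   ]
-25 [-0.06   0.634 -0.   ]
-35 [-0.125  0.727 -0.   ]
-45 [-0.205  0.807 -0.   ]
-55 [-0.298  0.872 -0.   ]
-62 [-0.369  0.908 -0.   ]
-67 [-0.422  0.928 -0.   ]
-70 [-0.454  0.938 -0.   ]
[0.73910582 0.05293023 0.53308378]
```

View pics/w4.png

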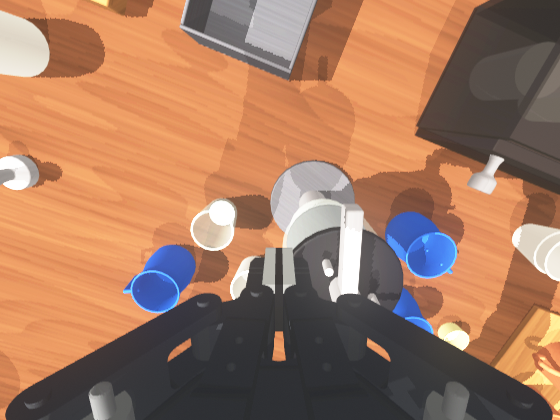

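The wrist view shows the gate arm at (350,250), the tall post at (327,268) and the closed fingertip at (280,270). The fingertip is on the short-post side and clear of the arm. I'll lower beside it and sweep.

Request:
{"fn": "send_rows", "kwargs": {
  "steps": [
    [[-0.06,0.15,0],[0,0,0]],
    [[-0.06,0.18,0.4],[0,0,0]],
    [[-0.06,0.18,0.79],[0,0,0]],
    [[-0.06,0.18,0.79],[0,0,0]],
    [[-0.06,0.18,0.79],[0,0,0]]
  ]
}}

```text
clock: 9.85
eef_pos: [0.6703, 0.003, 0.2972]
ee_rot: [0.984, 0.181, 0.001, 0.0]
force: [0.1, 0.3, 0.5]
gripper_width: -0.0002
finger_force: 0.0
```

Request:
{"fn": "send_rows", "kwargs": {
  "steps": [
    [[0,0.09,0],[0,0,0]],
    [[0.01,0.15,0],[0,0,0]],
    [[0.02,0.22,0],[0,0,0]],
    [[0.025,0.3,0],[0,0,0]],
    [[0.02,0.38,0],[0,0,0]],
    [[0.01,0.46,0],[0,0,0]],
    [[-0.01,0.53,0],[0,0,0]],
    [[-0.06,0.63,0],[0,0,0]],
    [[-0.12,0.72,0],[0,0,0]],
    [[-0.16,0.77,0],[0,0,0]],
    [[-0.2,0.81,0],[0,0,0]],
    [[-0.2,0.81,0],[0,0,0]]
  ]
}}

```text
clock: 11.35
eef_pos: [0.6814, -0.097, 0.295]
ee_rot: [0.984, 0.18, -0.0, 0.0]
force: [-0.5, 0.1, -0.0]
gripper_width: -0.0002
finger_force: 0.0
```

```bash
cat > gl.py <<'E'
from h import *
from station import arm
import sys
s=arm.observe();print(s["clock"],np.round(s["eef_pos"],4),np.round(s["force"],1))
for n in("top","scene"):
    c=arm.capture(n);P=cloud(c);x,y,z=P[...,0],P[...,1],P[...,2];d=np.hypot(x-A[0],y-A[1])
    q=P[(d>.04)&(d<.088)&(z>.303)&(z<.316)&(c["img"].min(-1)>150)]
    if len(q): print(n,"gate",len(q),np.degrees(np.arctan2(*((q[:,:2].mean(0)-A)[::-1]))).round(2))
    i=c["img"][:,:,::-1];cv2.imwrite(f"pics/g{n}{sys.argv[1]}.png",cv2.resize(i[180:330,170:350] if n=="scene" else i[95:265,210:410],None,fx=4,fy=3.5,interpolation=2))
E
python3 gl.py 1
```

```text
11.35 [ 0.6814 -0.097   0.295 ] [-0.5  0.1 -0. ]
top gate 29 -43.28
scene gate 7 -43.52
```

View pics/gscene1.png

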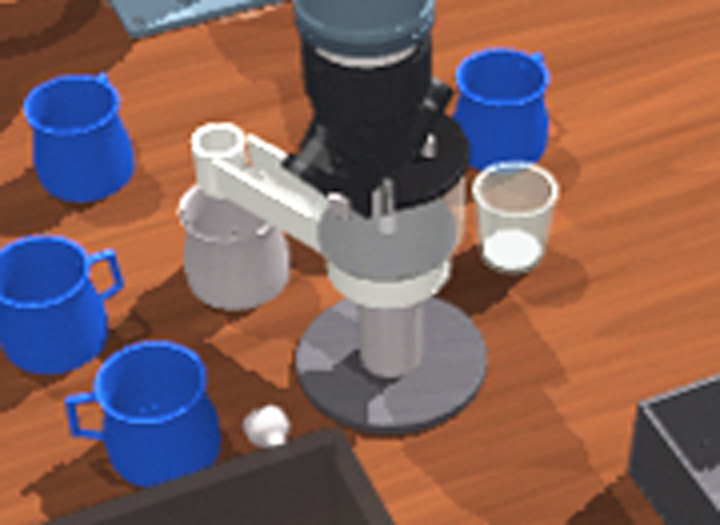

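The scene picture shows the spout at (217,150) above the jug (235,235) and the gate partway round at about -43°. I'll go on to the stop in small increments.

Request:
{"fn": "send_rows", "kwargs": {
  "steps": [
    [[-0.04,0.03,0],[0,0,0]],
    [[-0.09,0.06,0],[0,0,0]],
    [[-0.13,0.085,0],[0,0,0]],
    [[-0.17,0.1,0],[0,0,0]],
    [[-0.2,0.115,0],[0,0,0]],
    [[-0.22,0.12,0],[0,0,0]],
    [[-0.22,0.12,0],[0,0,0]]
  ]
}}

```text
clock: 12.32
eef_pos: [0.6619, -0.1193, 0.2949]
ee_rot: [0.984, 0.181, -0.0, 0.0]
force: [-0.3, 0.4, 0.4]
gripper_width: -0.0001
finger_force: 0.0
```

Request:
{"fn": "send_rows", "kwargs": {
  "steps": [
    [[-0.015,0.005,0],[0,0,0]],
    [[-0.03,0.01,0],[0,0,0]],
    [[-0.03,0.01,0],[0,0,0]]
  ]
}}

```text
clock: 12.7
eef_pos: [0.659, -0.1213, 0.2949]
ee_rot: [0.984, 0.181, -0.0, 0.0]
force: [-0.0, 0.4, 0.1]
gripper_width: 0.0001
finger_force: 0.2
```

```bash
python3 gl.py 2
```

```text
12.7 [ 0.659  -0.1213  0.2949] [-0.   0.4  0.1]
top gate 66 -66.94
scene gate 4 -46.02
```

Request:
{"fn": "send_rows", "kwargs": {
  "steps": [
    [[-0.01,0.003,0],[0,0,0]],
    [[-0.02,0.006,0],[0,0,0]],
    [[-0.02,0.006,0],[0,0,0]]
  ]
}}

```text
clock: 13.18
eef_pos: [0.6571, -0.1227, 0.2949]
ee_rot: [0.983, 0.181, 0.0, -0.0]
force: [0.7, 0.8, 0.5]
gripper_width: 0.0001
finger_force: 0.5
```

Request:
{"fn": "send_rows", "kwargs": {
  "steps": [
    [[-0.01,0.003,0],[0,0,0]],
    [[-0.02,0.006,0],[0,0,0]],
    [[-0.02,0.006,0],[0,0,0]]
  ]
}}

```text
clock: 13.55
eef_pos: [0.6569, -0.1227, 0.2951]
ee_rot: [0.983, 0.182, 0.002, -0.001]
force: [6.8, 3.3, -3.7]
gripper_width: -0.0003
finger_force: 3.8
```

```bash
python3 gl.py 3
```

```text
13.55 [ 0.6569 -0.1227  0.2951] [ 6.8  3.3 -3.7]
top gate 66 -68.68
scene gate 3 -47.85
```

The force rose to about 8 N with no further motion, so the gate is at its open stop. Backing off.

Request:
{"fn": "send_rows", "kwargs": {
  "steps": [
    [[0.15,-0.03,0],[0,0,0]],
    [[0.35,-0.05,0],[0,0,0]],
    [[0.4,-0.05,-0.4],[0,0,0]],
    [[0.4,-0.05,-0.8],[0,0,0]],
    [[0.4,-0.05,-1],[0,0,0]],
    [[0.4,-0.05,-1],[0,0,0]]
  ]
}}

```text
clock: 14.4
eef_pos: [0.6985, -0.1021, 0.4171]
ee_rot: [0.984, 0.181, 0.002, 0.001]
force: [-0.1, -0.5, -0.7]
gripper_width: 0.0001
finger_force: 0.0
```

Request:
{"fn": "send_rows", "kwargs": {
  "steps": [
    [[0,0.4,0],[0,0,0]],
    [[-0.1,0.8,0],[0,0,0]],
    [[-0.2,1,0],[0,0,0]],
    [[-0.2,1,0],[0,0,0]],
    [[-0.2,1,0],[0,0,0]]
  ]
}}

```text
clock: 15.02
eef_pos: [0.7179, -0.2211, 0.4137]
ee_rot: [0.983, 0.181, -0.001, -0.001]
force: [0.0, 1.0, 0.7]
gripper_width: -0.0001
finger_force: 0.0
```

Request:
{"fn": "send_rows", "kwargs": {
  "steps": [
    [[-0.3,0.4,0],[0,0,0]],
    [[-0.5,0.8,0],[0,0,0]],
    [[-0.6,1,0],[0,0,0]],
    [[-0.6,1,0],[0,0,0]],
    [[-0.6,1,0],[0,0,0]]
  ]
}}

```text
clock: 15.65
eef_pos: [0.6944, -0.3573, 0.4147]
ee_rot: [0.983, 0.182, 0.0, -0.001]
force: [-0.6, 0.6, 0.0]
gripper_width: 0.0002
finger_force: 0.0
```

```bash
python3 gl.py 4; python3 look.py 4
```

```text
15.65 [ 0.6944 -0.3573  0.4147] [-0.6  0.6  0. ]
top gate 94 -68.77
scene gate 72 -66.86
15.75 [ 0.6945 -0.3573  0.4151] [ 0.1  0.7 -0.5]
top spout 94 [ 0.4584 -0.1308] 25.43
 jug 80 [ 0.4659 -0.1301]
scene spout 152 [ 0.4599 -0.129 ] 25.1
 jug 68 [ 0.4629 -0.1256]
```

View pics/m4.png

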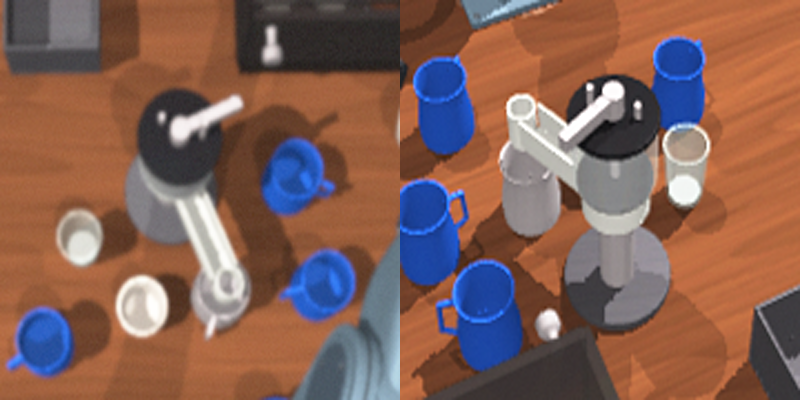

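The left panel shows the spout at (228,282) over the jug mouth at (222,292). The gate arm, at (240,103), lies beside the tall post, the cup and tumbler haven't moved, and the arm is clear. Handing in.

```bash
python3 -c "
from station import arm
print(arm.job_done())"
```

```text
the job is handed in; nothing more can be done
None
```

I swung the chute until its spout hung over the steel jug's mouth (measured within about 5 mm of centre), then pushed the gate to its open stop; the arm is drawn back clear, and the job was handed in at about 16 s with no verdict returned.

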